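Fit the grease drawer and hold the grill lid at 45 degrees for scraping

ROBOT

A 6-joint arm with a two-finger parallel gripper is mounted at the origin on a cart in front of the work surface, level with it; the furniture and walls round the work are solid. World frame = base frame: x ahead of the robot, y to its left, z up, the work surface at z = 0. Lengths are in m, angles in rad, forces in N, time in s.
With the tool pointing down it reaches from about 0.325 to 0.775 m from the base axis. Payload 9.3 kg.
Tool frame: the origin (TCP) lies at the very end of the fingers, on their centre line; the grasp point (between the pads) lies 19 mm behind it; y points along the fingers, x is the direction in which the jaws open and shut, and the axes are right-handed (so a half turn about y gives the same grasp; the last joint's range is limited). The gripper opens to 85 mm and grips with 20 to 120 N. Pads are 22 mm wide; open, the fingers measure 114 mm over their backs; the gripper's body (76 mm by 85 mm) begins 54 mm behind the grasp point. The pads swing forward as they close: fully open they stand 13 mm farther back than shut.
Start: joints at [1.051, 0.259, 0.021, 1.334, 0, 1.418], TCP at [0.197, 0.513, 0.231] pointing down, gripper open.
Joint ranges: [-3.04, 3.04], [-0.91, 1.82], [-1.04, 1.36], [-1.92, 1.95], [-1.52, 1.45], [-3.14, 3.14]. Speed limits (rad/s): [2.22, 2.22, 2.79, 3.14, 3.14, 3.14].

INTERFACE

Orientations are given as a unit quaternion [w, x, y, z].
In Python, from bench import ctrl, cams, workorder gives the robot as it stands.
- The arm moves only by the tool step_arm, never from a script. Its argument "series" is one flat list of numbers, 5 for each row, row after row: the opening, from -1 (shut) to 1 (fully open), then the shift along the tool's x, y, z in m, then the turn about the tool's y in degrees. In form: [gripper, x, y, z, turn, gripper, x, y, z, turn, ...]. A call has 1 to 10 rows; each row shifts and turns the commanded pose from where the row before left it, along the tool's axes as they then stand; what a row does not reach is not made up. A row lasts 1/10 s, in which the tool goes at most 50 mm and 8.59 degrees, less where a joint would pass 70% of its speed; a pose out of reach is approached as far as the arm can. A call is refused whole if a number of a shift passes 0.05 or a number of a turn 8.59, either way. A call with a gripper value outside its range is refused whole. The fingers move at their own pace and stop on an object; "force" is the grip in N (left out, the last holds). Time passes only in rows, so rows that do not move let the fingers close. It gives the time, the measured TCP pose, the force and the opening at its end, in the units of the state.
- ctrl.read_state(): the state, without advancing time (a new reading comes with each control period).
- cams.snapshot(name): name is "side" or "top" or "wrist"; returns the picture (384x512x3 uint8, red, green, blue); there is no depth.
- cams.get_calibration(name): a dict with "fx", "fy", "cx", "cy" (pixels), "extrinsics" (4x4, takes a point from world to camera coordinates). Camera axes: x right, y up, looking along -z (the intrinsics and any distortion apply to the point x, -y, -z); pixel columns grow to the right and rows downward; lengths in m; the calibration is good to about 2 mm. The wrist camera is an equidistant fisheye: a pixel r from the principal point sees the ray r / f radians off the axis. A picture is of the moment at which its call begins: read the wrist's pose just before it. get_calibration takes no time and is no camera call; for the wrist camera it gives the pose at the moment of the call.
- workorder.sign_off(): hands the job in, once; it reports no verdict.
The state is a dict: "clock": time; "q": joint angles; "joint_vel": joint speeds; "joint_efforts": joint torques, N m; "ee_pos": TCP position; "eef_rot": TCP orientation; "force": force on the tool from outside, world axes, zero at the start; "torque": the same for the moment, N m; "width": finger opening in m.
Only numpy, scipy, OpenCV 4.12 (cv2) and the standard library are available. Lean on these libraries where they do the work, as an engineer would, in place of code of your own. Each camera call takes 0.05 s, during which the arm holds its last target.

TASK

Get the small contact grill ready for scraping down: while its lid is still shut, push the loose grease drawer fully home into the slot in the grill's front, so that nothing drips on the worktop. Then lift the lid by its bar handle to 45 degrees from shut and finish your program still holding it there, because it falls shut when let go; leave the spice jar, the salt shaker and the sauce bowl beside it where they stand.

Things in the scene. Friction and masses are not known exactly. Their poses are not given: they have to be found in the camera images.
- grill: small contact grill, brushed steel, fixed to the worktop, 180 mm deep (its x) x 220 mm wide (its y), housing top 72 mm and shut lid top 123 mm above the worktop. Origin on the worktop under its centre; x points from its front to its back, away from the robot, y to its left, z up. The front, at x = -90 mm, has a black dial on the right (12 to 17 mm proud) and the drawer slot on the left
- drawer_slot (a point): centre of the slot's mouth, on the plane of the grill's front, 21 mm above the worktop (grill frame x -90, y +40 mm); axes as the grill's. The slot is 70 mm wide, 42 mm high, open to the worktop below and 70 mm deep along +x; the drawer runs straight on the worktop
- drawer_face (a point): on the loose grease drawer (160 g): centre of the back of its face plate, 21 mm above the drawer's underside; its x points into the grill when fitted, z up. A tray 63 mm wide, 32 mm high and 48 mm long, its nose tapered to 54 mm, lies on the +x side; the face plate, 84 mm wide, 42 mm high, 4 mm thick, meets the grill's front when fully home: then this point is at drawer_slot with the same axes
- drawer_grip (a point): grip point on the drawer's black straight handle, 50 mm out (-x) from drawer_face and 24 mm above the underside; the handle is 14 mm thick (y), 22 mm high and runs from 4 to 76 mm out along -x, same axes as drawer_face
- lid_bar (a point): middle of the lid's bar handle, a round black bar of 18 mm diameter along its y, 130 mm free length between two aluminium posts; with the lid shut it is 174 mm above the worktop (grill frame x -60, y 0), 51 mm clear over the lid's top to its centre; its axes turn with the lid, equal to the grill's when shut
- lid_hinge (a point): point on the hinge axis, at the back of the grill, 88 mm above the worktop (grill frame x +92, y 0); the axis runs along the grill's y; the bar's middle lies 152 mm in front of it and 86 mm above it when shut, and circles it as the lid opens
- grill_lid (a joint): lid angle in rad, 0 shut, growing as its front rises (45 degrees = 0.785), limit 1.75; no stay or catch, the lid, about 1.1 kg, falls shut by its weight when let go; lifting at the bar along its arc takes about 2 to 9 N
- spice_jar: upright spice jar with a screw cap, 45 mm wide, 106 mm high, at the left of the grill, bystander; origin on the underside
- shaker: upright salt shaker, 44 mm wide, 90 mm high, at the far left beside the rice bowl, bystander; origin on the underside
- bowl: black sauce bowl, 76 mm wide, 30 mm high, at the left in front of the rice cooker, bystander; origin on the underside

How it is judged:
On the way, in this order (a step that is already met when the one before it is completed fails the run):
1. the grease drawer is fully home in its slot while the lid is shut (x of drawer_face in the frame of drawer_slot above -0.004 m and y of drawer_face in the frame of drawer_slot between -0.007 and 0.007 m and z of drawer_face in the frame of drawer_slot between -0.006 and 0.006 m and angle between the x axis of drawer_face and the x axis of drawer_slot, either way round below 0.1 rad and value of joint grill_lid below 0.05 rad), for 0.2 s.
2. the fingers hold the lid up by its bar at 45 degrees (value of joint grill_lid between 0.698 and 0.873 rad and contact force between the fingers and grill_lid above 1 N and distance between the grasp point and lid_bar below 0.04 m), for 0.2 s.
At the end, for the whole second after the job is handed in: the lid stands still at 45 degrees from shut (within 5 degrees), carried by the fingers at its bar handle, and the grease drawer is still home: face plate within 4 mm of the grill's front, within 7 mm of the slot's middle and square to it within 0.1 rad (all of step 2 and x of drawer_face in the frame of drawer_slot above -0.004 m and y of drawer_face in the frame of drawer_slot between -0.007 and 0.007 m and z of drawer_face in the frame of drawer_slot between -0.006 and 0.006 m and angle between the x axis of drawer_face and the x axis of drawer_slot, either way round below 0.1 rad and velocity of joint grill_lid between -0.05 and 0.05 rad/s); the arm keeps its last pose, push and grip.
It fails at once if the salt shaker is pushed away from its place (more than 25 mm) (distance of shaker from where it was at the start of the episode above 0.025 m).
It fails at once if the spice jar is pushed away from its place (more than 25 mm) (distance of spice_jar from where it was at the start of the episode above 0.025 m).
It fails at once if the sauce bowl is pushed away from its place (more than 25 mm) (distance of bowl from where it was at the start of the episode above 0.025 m).
It fails at once if the salt shaker is knocked over (angle between shaker's own z axis and vertical above 0.5 rad).
It fails at once if the spice jar is knocked over (angle between spice_jar's own z axis and vertical above 0.5 rad).
It also fails if it takes over 59 s, if anything falls off the work surface, if the arm or the gripper's body presses on something with over 40 N, if the wrist force passes 120 N, or if a joint passes its speed limit or range.

## Working session

There is one attempt and no reset: what is moved stays moved. The work goes in short steps, Python scripts to look and compute and a tool call to move; the robot and the scene stay as the last step left them, time stands still between calls to the robot, and variables do not carry over. Pictures are saved under pics/ and viewed, and the job is handed in when it is done.

Besides the shell and the picture viewer there is one more tool, called as name(argument=value, ...), one argument or row to a line, values as JSON. step_arm: Moves the arm, as the interface text tells. Its arguments: {"type":"object","properties":{"series":{"type":"array"},"force":{"type":"number"}},"required":["series"]}

```bash
mkdir -p pics; ls
python3 - <<'E'
from bench import ctrl,cams
import cv2
s=ctrl.read_state();print(s)
for n in("top","side","wrist"):
    c=cams.get_calibration(n);print(n,c)
    cv2.imwrite(f"pics/{n}0.png",cams.snapshot(n)[:,:,::-1])
E
```

```text
pics
{'clock': 0.0, 'q': array([ 1.05140480e+00,  2.59221501e-01,  2.07394971e-02,  1.33369895e+00,
       -1.20182632e-05,  1.41818076e+00]), 'joint_vel': array([-0.00183904, -0.00031514, -0.0011269 , -0.00128363, -0.00011186,
        0.00228011]), 'joint_efforts': array([ 1.53427245e-03, -5.55644846e+01,  3.44528854e+01,  1.35814396e-02,
       -5.20257757e-07,  2.62262404e-06]), 'ee_pos': array([0.19710546, 0.51315985, 0.23064148]), 'eef_rot': array([-0.58258001,  0.58301299,  0.39999568, -0.40087385]), 'force': array([0.15412586, 0.49039928, 0.71923734]), 'torque': array([-0.0125648 ,  0.04772191,  0.00930219]), 'width': 0.08514114082475815}
top {'fx': 349.8645425057087, 'fy': 349.8645425057087, 'cx': 261.23448067647405, 'cy': 195.94848383047557, 'extrinsics': array([[ 0.01556   , -0.99944293,  0.02952475, -0.16638232],
       [ 0.9984711 ,  0.01709771,  0.05256549, -0.47935981],
       [-0.05304101,  0.02866169,  0.99818092, -0.95810245],
       [ 0.        ,  0.        ,  0.        ,  1.        ]])}
side {'fx': 441.0361361448022, 'fy': 441.0361361448022, 'cx': 265.3536066950228, 'cy': 187.45680749093378, 'extrinsics': array([[-0.99915085, -0.03895631,  0.01341587,  0.48049455],
       [ 0.02868879, -0.42408611,  0.90516735, -0.19087361],
       [-0.02957249,  0.90478361,  0.42484361, -0.89663697],
       [ 0.        ,  0.        ,  0.        ,  1.        ]])}
wrist {'fx': 297.3186396354542, 'fy': 297.3186396354542, 'cx': 252.58003689722676, 'cy': 189.94715538999873, 'extrinsics': array([[ 3.59787490e-01,  9.33033788e-01, -9.55724659e-04,
        -5.48585203e-01],
       [-8.94792900e-01,  3.44750796e-01, -2.83712097e-01,
         3.66484284e-02],
       [-2.64383485e-01,  1.02931239e-01,  9.58909033e-01,
        -3.78327534e-01],
       [ 0.00000000e+00,  0.00000000e+00,  0.00000000e+00,
         1.00000000e+00]])}
```

View pics/top0.png

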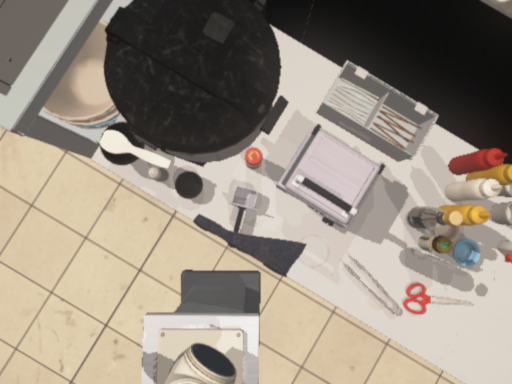

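View pics/side0.png

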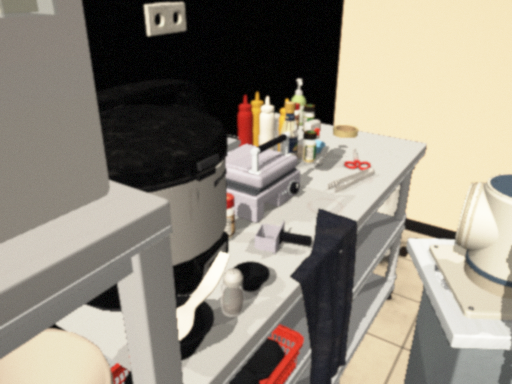

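View pics/wrist0.png

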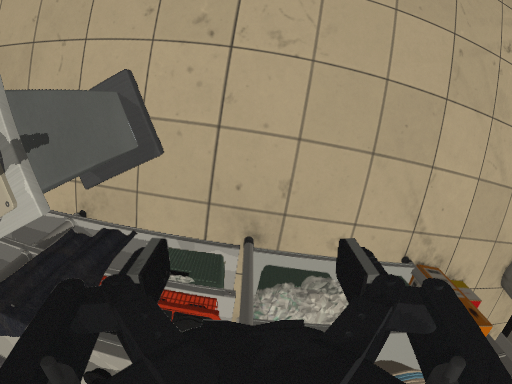

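Run:
```python
import cv2
a=cv2.imread("pics/top0.png")[110:290,140:400];cv2.imwrite("pics/topz.png",cv2.resize(a,None,fx=3,fy=3,interpolation=cv2.INTER_CUBIC))
a=cv2.imread("pics/side0.png")[120:330,180:350];cv2.imwrite("pics/sidez.png",cv2.resize(a,None,fx=2.8,fy=2.8,interpolation=cv2.INTER_CUBIC))
```

```text
(no output)
```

View pics/topz.png

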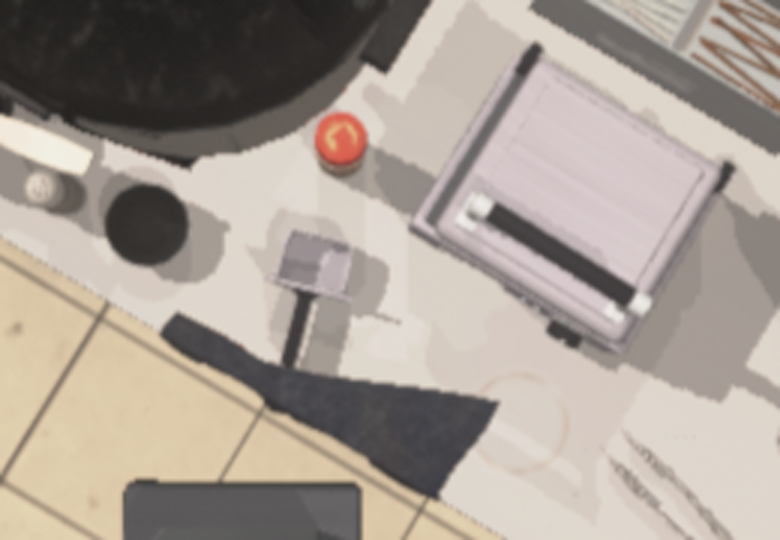

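View pics/sidez.png

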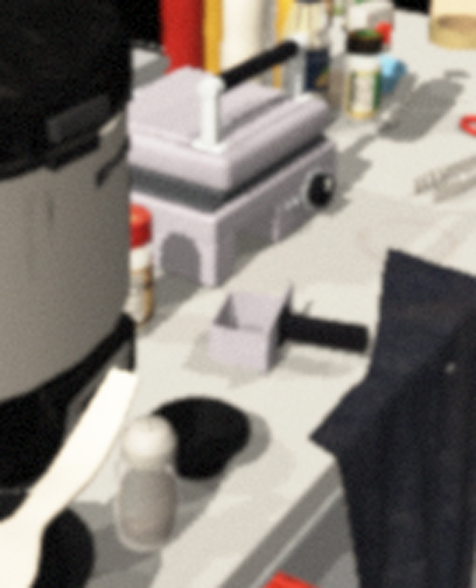

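```bash
cat > h.py <<'E'
import numpy as np,cv2
from bench import ctrl,cams
def pix(n,p):
    c=cams.get_calibration(n);E=c["extrinsics"];q=E[:3,:3]@np.array(p)+E[:3,3]
    return c["cx"]+c["fx"]*q[0]/-q[2], c["cy"]+c["fy"]*(-q[1])/-q[2]
def ray(n,u,v):
    c=cams.get_calibration(n);E=c["extrinsics"];R=E[:3,:3]
    d=R.T@np.array([(u-c["cx"])/c["fx"],-(v-c["cy"])/c["fy"],-1]);return -R.T@E[:3,3],d
def cast(n,u,v,z):
    o,d=ray(n,u,v);return o+d*(z-o[2])/d[2]
E
python3 - <<'E'
from h import *
a=cv2.imread("pics/top0.png");g=cv2.cvtColor(a,cv2.COLOR_BGR2GRAY)
def comp(x0,y0,x1,y1,th):
    m=np.zeros_like(g);m[y0:y1,x0:x1]=(g[y0:y1,x0:x1]<th)*255
    cs,_=cv2.findContours(m,cv2.RETR_EXTERNAL,cv2.CHAIN_APPROX_NONE)
    c=max(cs,key=cv2.contourArea);return cv2.minAreaRect(c)
bar=comp(290,170,358,216,75);print("bar",bar)
h=comp(228,207,246,232,75);print("handle",h)
for r,z in((bar,.174),(h,.035)):
    b=cv2.boxPoints(r)
    e=sorted([(b[i]+b[(i+1)%4])/2 for i in range(4)],key=lambda q:-np.hypot(*(q-np.array(r[0]))))[:2]
    P=[cast("top",*q,z) for q in e]
    print(np.round(e,1),np.round(P,4),np.linalg.norm(P[0]-P[1]),np.degrees(np.arctan2(*(P[0]-P[1])[[1,0]])),cast("top",*r[0],z))
# face plate ends, top at 42mm
z2=lambda u,v:(140+(u+.5)/3-.5,110+(v+.5)/3-.5)
for u,v in((272,281),(350,297)):print(cast("top",*z2(u,v),.042))
for nm,u,v,z in(("jar",342,142,.106),("shk",42,188,.09),("bowl",147,225,.03),("gFL",412,225,.072),("gFR",618,350,.072),("towelR",497,402,.01),("towelTop",290,368,.01)):print(nm,cast("top",*z2(u,v),z))
E
```

```text
bar ((326.5452880859375, 194.62274169921875), (53.32134246826172, 5.5777387619018555), 31.865978240966797)
handle ((238.75, 219.25001525878906), (4.3145551681518555, 24.514516830444336), 11.309932708740234)
[[303.9 180.5]
 [349.2 208.7]] [[ 0.5114 -0.2533  0.174 ]
 [ 0.4472 -0.3602  0.174 ]] 0.12471223730446697 59.05010825200538 [ 0.47929343 -0.30677622  0.174     ]
[[241.2 207.2]
 [236.3 231.3]] [[ 0.4493 -0.1039  0.035 ]
 [ 0.3842 -0.0921  0.035 ]] 0.06624399478046183 -10.24007937567506 [ 0.41668913 -0.09799055  0.035     ]
[ 0.45923486 -0.07477771  0.042     ]
[ 0.44599836 -0.14505924  0.042     ]
jar [ 0.57569149 -0.13519019  0.106     ]
shk [0.53369217 0.11925134 0.09      ]
bowl [0.50863353 0.04031179 0.03      ]
gFL [ 0.50936841 -0.19784922  0.072     ]
gFR [ 0.40291711 -0.37985676  0.072     ]
towelR [ 0.35125655 -0.283659    0.01      ]
towelTop [ 0.38000373 -0.09112329  0.01      ]
```

```bash
cat >> h.py <<'E'
from scipy.spatial.transform import Rotation as Ro
def tool():
    s=ctrl.read_state();R=Ro.from_quat(np.roll(s["eef_rot"],-1)).as_matrix();return s,s["ee_pos"],R
def go(target,xdir=None):
    s,p,R=tool();print("t",s["clock"],"tcp",p.round(4),"F",s["force"].round(1),"w",s["width"],"q",s["q"].round(2))
    print("x yaw",np.degrees(np.arctan2(R[1,0],R[0,0])),"shift in tool",(R.T@(np.array(target)-p)).round(4))
    return R
E
python3 - <<'E'
from h import *
R=go([.403,-.101,.15]);print(R.round(3))
E
```

```text
t 0.15 tcp [0.1971 0.5132 0.2308] F [ 0.  -0.3  0.3] w 0.08529330505865108 q [1.05 0.26 0.02 1.33 0.   1.42]
x yaw 68.98337820873553 shift in tool [-0.4995  0.0812 -0.4125]
[[ 0.359 -0.001 -0.933]
 [ 0.933 -0.001  0.359]
 [-0.001 -1.     0.   ]]
```

step_arm(
  series=[1, -0.036, 0, -0.03, 0, 1, -0.036, 0, -0.03, 0, 1, -0.036, 0, -0.03, 0, 1, -0.036, 0, -0.03, 0, 1, -0.036, 0, -0.03, 0, 1, -0.036, 0, -0.03, 0, 1, -0.036, 0, -0.03, 0, 1, -0.036, 0, -0.03, 0, 1, -0.036, 0, -0.03, 0, 1, -0.036, 0, -0.03, 0],
)

```text
clock: 1.15
ee_pos: [0.3482, 0.0679, 0.2314]
eef_rot: [-0.583, 0.583, 0.401, -0.4]
force: [0.8, 0.5, 0.3]
width: 0.0857
```

Run:
```python
from h import *
R=go([.403,-.101,.15])
```

```text
t 1.15 tcp [0.3482 0.0679 0.2314] F [0.8 0.5 0.3] w 0.08571168858227132 q [-0.05 -0.08 -0.36  1.29  0.    0.32]
x yaw 68.98851096316493 shift in tool [-0.1381  0.0814 -0.1117]
```

step_arm(
  series=[1, -0.035, 0.01, -0.028, 0, 1, -0.035, 0.015, -0.028, 0, 1, -0.035, 0.015, -0.028, 0, 1, -0.034, 0.015, -0.028, 0, 1, 0, 0, 0, -5.4, 1, 0, 0, 0, -5.3, 1, 0, 0, 0, 0, 1, 0, 0, 0, 0],
)

```text
clock: 1.95
ee_pos: [0.4028, -0.1001, 0.1762]
eef_rot: [0.544, -0.543, -0.452, 0.452]
force: [1.0, -0.0, 0.8]
width: 0.0852
```

Run:
```python
from h import *
R=go([.403,-.101,.008])
for n in("top","wrist"): cv2.imwrite(f"pics/{n}1.png",cams.snapshot(n)[:,:,::-1])
```

```text
t 1.95 tcp [ 0.4028 -0.1001  0.1762] F [ 1.  -0.   0.8] w 0.08518681550168157 q [-0.45  0.05 -0.37  1.14 -0.   -0.26]
x yaw 79.5342076420479 shift in tool [-0.0009  0.1682 -0.0004]
```

View pics/wrist1.png

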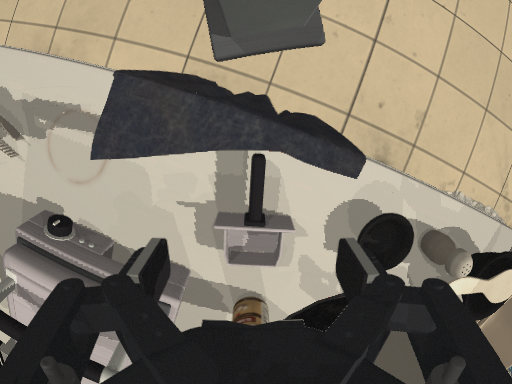

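View pics/top1.png

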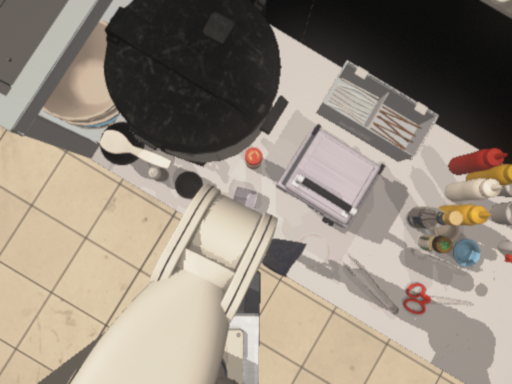

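```bash
cat >> h.py <<'E'
def wcast(u,v,z,c=None):
    c=c or cams.get_calibration("wrist");E=c["extrinsics"];R=E[:3,:3]
    a,b=(u-c["cx"])/c["fx"],(v-c["cy"])/c["fy"];r=np.hypot(a,b)
    d=R.T@np.array([np.sin(r)*a/r,-np.sin(r)*b/r,-np.cos(r)]);o=-R.T@E[:3,3]
    return o+d*(z-o[2])/d[2]
E
python3 - <<'E'
from h import *
a=cv2.imread("pics/wrist1.png");cv2.imwrite("pics/wz1.png",cv2.resize(a[130:300,180:330],None,fx=4,fy=3.5,interpolation=cv2.INTER_CUBIC))
for u,v,z in((259,153,.035),(255,213,.035),(215,229,.042),(293,229,.042),(254,229,.042)):print(wcast(u,v,z).round(4))
E
```

```text
[ 0.3793 -0.0903  0.035 ]
[ 0.4393 -0.1052  0.035 ]
[ 0.4466 -0.148   0.042 ]
[ 0.4611 -0.0697  0.042 ]
[ 0.4536 -0.1088  0.042 ]
```

View pics/wz1.png

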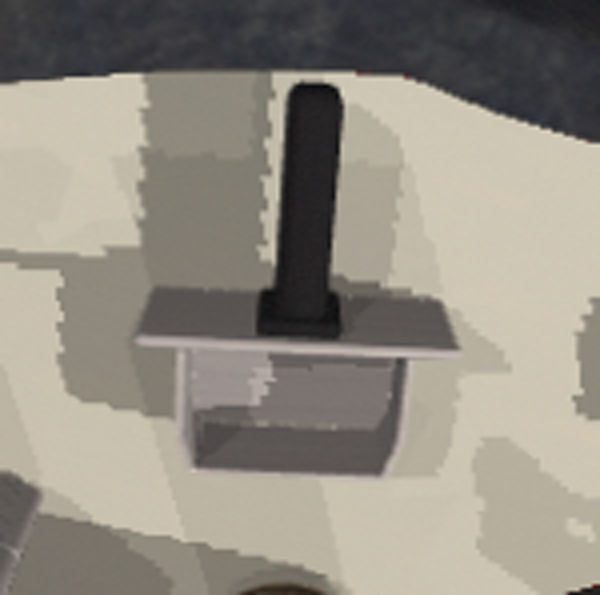

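step_arm(
  series=[1, -0.0005, 0.04, 0.002, 0, 1, 0, 0.04, 0, 0, 1, 0, 0.04, 0, 0, 1, 0, 0.03, 0, 0, 1, 0, 0.017, 0, 0, 1, 0, 0, 0, 0, 1, 0, 0, 0, 0],
  force=40,
)

```text
clock: 2.75
ee_pos: [0.401, -0.1002, 0.0097]
eef_rot: [0.543, -0.543, -0.453, 0.453]
force: [0.3, -0.2, -0.2]
width: 0.0856
```

Run:
```python
from h import *
R=go([.4005,-.0995,.008])
cv2.imwrite("pics/wrist2.png",cams.snapshot("wrist")[:,:,::-1])
```

```text
t 2.75 tcp [ 0.401  -0.1002  0.0097] F [ 0.3 -0.2 -0.2] w 0.08560374131712403 q [-0.45  0.23 -0.66  0.68 -0.   -0.27]
x yaw 79.67070802600433 shift in tool [0.0005 0.0017 0.0006]
```

View pics/wrist2.png

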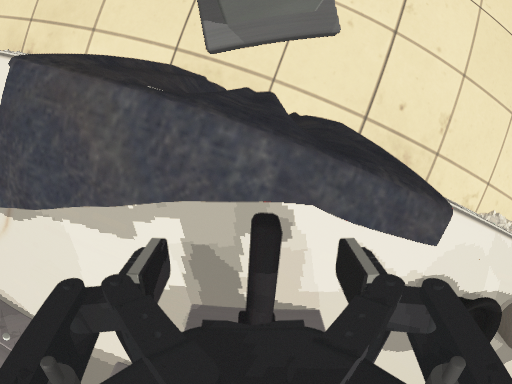

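step_arm(
  series=[-1, 0, 0, 0, 0, -1, 0, 0, 0, 0, -1, 0, 0, 0, 0, -1, 0, 0, 0, 0, -1, 0, 0, 0, 0, -1, 0, 0, 0, 0, -1, 0, 0, 0, 0, -1, 0, 0, 0, 0],
  force=40,
)

```text
clock: 3.6
ee_pos: [0.4008, -0.1003, 0.0094]
eef_rot: [-0.543, 0.543, 0.453, -0.453]
force: [-1.2, 1.0, 4.0]
width: 0.0134
```

Run:
```python
from h import *
R=go([.4005,-.0995,.008])
cv2.imwrite("pics/wrist3.png",cams.snapshot("wrist")[:,:,::-1])
```

```text
t 3.6 tcp [ 0.4008 -0.1003  0.0094] F [-1.2  1.   4. ] w 0.01337005827579301 q [-0.45  0.23 -0.66  0.68 -0.   -0.27]
x yaw 79.68212820972023 shift in tool [0.0007 0.0014 0.0005]
```

View pics/wrist3.png

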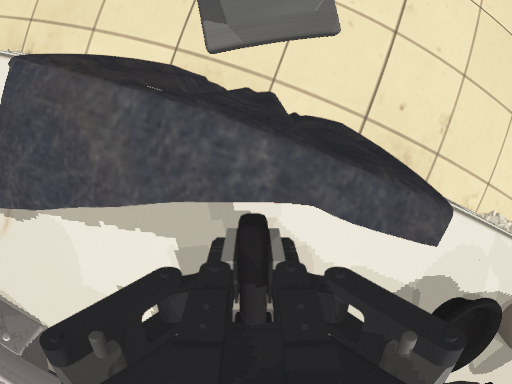

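```bash
cat >> h.py <<'E'
yaw=np.radians(-30.8);bar=np.array([.4793,-.3068,.174])
GR=np.array([[np.cos(yaw),-np.sin(yaw),0],[np.sin(yaw),np.cos(yaw),0],[0,0,1]])
G0=bar-GR@np.array([-.06,0,.174])
def gw(x,y,z): return G0+GR@np.array([x,y,z])/1.
E
python3 - <<'E'
from h import *
print("slot",gw(-.09,.04,.021))
pts={"slot mouth":[(-.09,.075,0),(-.09,.075,.042),(-.09,.005,.042),(-.09,.005,0)],"bar":[(-.06,.065,.174),(-.06,-.065,.174)],"front":[(-.09,.11,0),(-.09,.11,.072),(-.09,-.11,.072),(-.09,-.11,0)],"leftback":[(.09,.11,.072),(.09,-.11,.072)]}
cols=[(0,0,255),(0,255,0),(255,0,0),(0,200,255)]
for n,(x0,y0,x1,y1) in(("top",(260,110,400,240)),("side",(210,120,310,240))):
    a=cv2.imread(f"pics/{n}0.png")[y0:y1,x0:x1];f=5
    a=cv2.resize(a,None,fx=f,fy=f,interpolation=cv2.INTER_CUBIC)
    for (k,P),c in zip(pts.items(),cols):
        for p in P:
            u,v=pix(n,gw(*p));cv2.circle(a,(int((u-x0+.5)*f),int((v-y0+.5)*f)),4,c,2)
    cv2.imwrite(f"pics/ov_{n}.png",a)
E
```

```text
slot [ 0.47401292 -0.25708032  0.021     ]
```

View pics/ov_side.png

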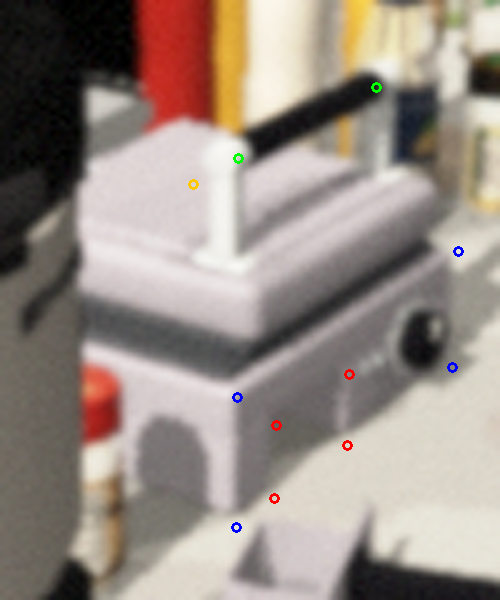

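View pics/ov_top.png

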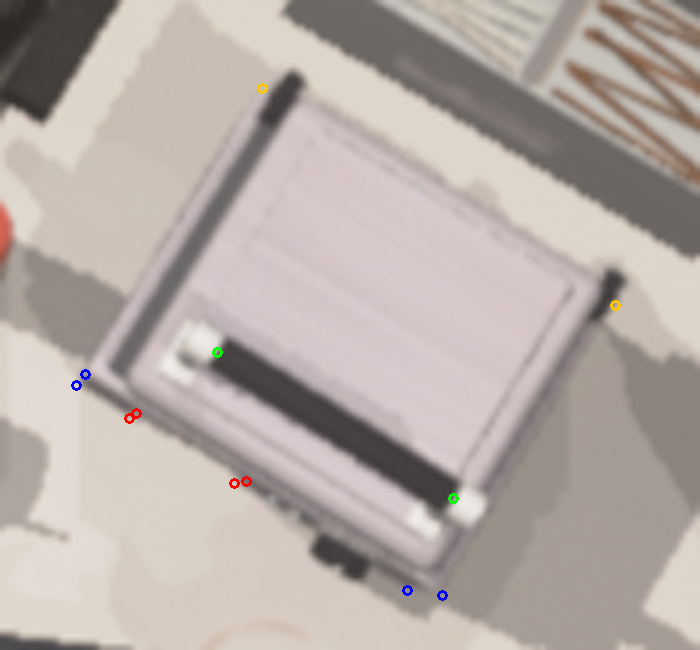

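Run:
```python
from h import *
def ov(n,u,v,z):
    x0,y0={"top":(260,110),"side":(210,120)}[n]
    p=cast(n,x0+u/5-.5,y0+v/5-.5,z);print(n,u,v,z,p.round(4),"grill frame mm",(1000*GR.T@(p-G0)).round(1))
ov("side",232,512,0);ov("side",232,382,.072);ov("side",345,432,0);ov("side",452,250,.072);ov("side",310,112,.174);ov("side",247,146,.174);ov("side",378,82,.174)
ov("top",92,370,.072);ov("top",434,584,.072);ov("top",335,421,.174);ov("top",262,100,.072);ov("top",210,350,.174);ov("top",453,492,.174)
```

```text
side 232 512 0 [ 0.5129 -0.2121  0.    ] grill frame mm [-79.7  98.5   0. ]
side 232 382 0.072 [ 0.5132 -0.2132  0.072 ] grill frame mm [-78.8  97.8  72. ]
side 345 432 0 [ 0.4574 -0.3024  0.    ] grill frame mm [-81.1  -7.5   0. ]
side 452 250 0.072 [ 0.4007 -0.3872  0.072 ] grill frame mm [ -86.4 -109.3   72. ]
side 310 112 0.174 [ 0.48   -0.3208  0.174 ] grill frame mm [-52.2 -11.6 174. ]
side 247 146 0.174 [ 0.5095 -0.2681  0.174 ] grill frame mm [-53.9  48.7 174. ]
side 378 82 0.174 [ 0.4452 -0.3717  0.174 ] grill frame mm [-56.1 -73.2 174. ]
top 92 370 0.072 [ 0.5125 -0.2002  0.072 ] grill frame mm [-86.1 108.6  72. ]
top 434 584 0.072 [ 0.403  -0.3815  0.072 ] grill frame mm [ -87.2 -103.2   72. ]
top 335 421 0.174 [ 0.4815 -0.3067  0.174 ] grill frame mm [-58.2   1.2 174. ]
top 262 100 0.072 [ 0.658  -0.2888  0.072 ] grill frame mm [ 84.3 107.   72. ]
top 210 350 0.174 [ 0.5137 -0.2476  0.174 ] grill frame mm [-60.7  68.5 174. ]
top 453 492 0.174 [ 0.4491 -0.3624  0.174 ] grill frame mm [-57.4 -63.2 174. ]
```

Run:
```python
from h import *
a=cv2.imread("pics/side0.png")[210:270,245:320];f=8;a=cv2.resize(a,None,fx=f,fy=f,interpolation=cv2.INTER_CUBIC)
F=np.array([.4535,-.109,0]);x=np.array([.984,-.18,0]);y=np.array([.18,.984,0]);
for d,c in(((0,.042,.042),0),((0,.042,0),0),((0,-.042,.042),0),((-.076,0,.024),1),((-.02,0,.035),1),((0.048,.027,.032),2),((.048,.027,0),2)):
    u,v=pix("side",F+x*d[0]+y*d[1]+np.array([0,0,d[2]]));cv2.circle(a,(int((u-245+.5)*f),int((v-210+.5)*f)),4,[(0,0,255),(0,255,0),(255,0,0)][c],2)
cv2.imwrite("pics/ovd.png",a)
```

```text
(no output)
```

View pics/ovd.png

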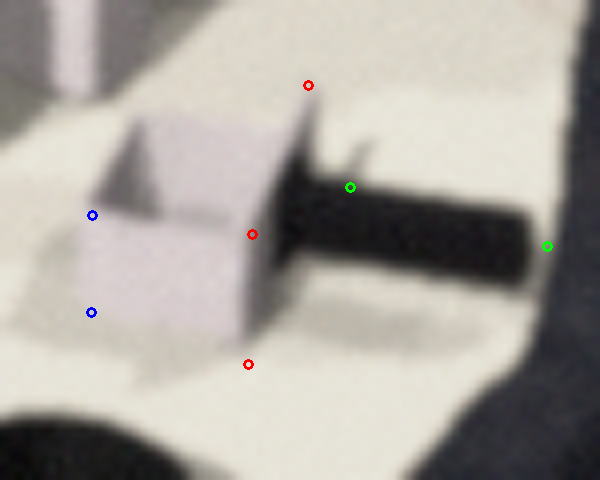

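Run:
```python
import cv2
a=cv2.imread("pics/wrist1.png")[195:345,0:200];cv2.imwrite("pics/wz2.png",cv2.resize(a,None,fx=4,fy=4,interpolation=cv2.INTER_CUBIC))
```

```text
(no output)
```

View pics/wz2.png

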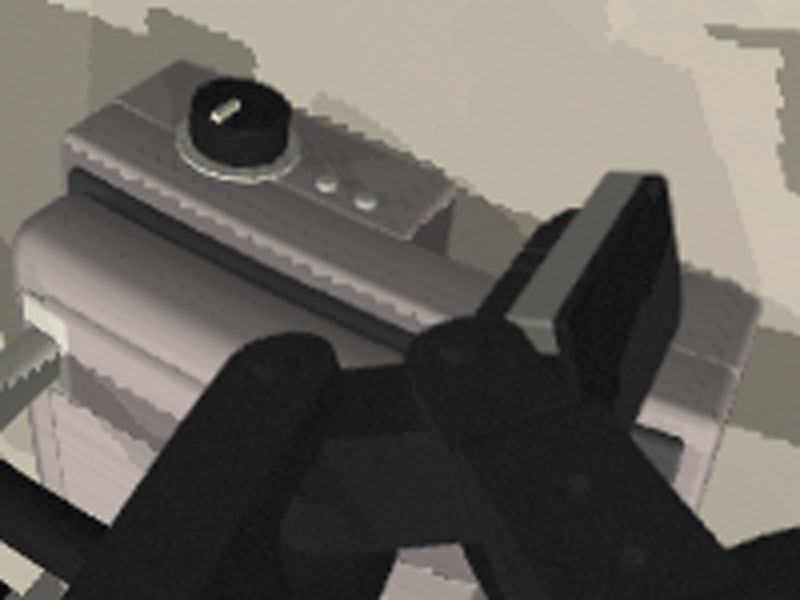

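```bash
cat >> h.py <<'E'
def wcal(p,xyaw):
    """wrist calibration with TCP at p, tool straight down, tool-x yaw in deg"""
    c=dict(cams.get_calibration("wrist"));s,p0,R0=tool()
    T0=np.eye(4);T0[:3,:3]=R0;T0[:3,3]=p0;C=c["extrinsics"]@T0
    t=np.radians(xyaw);x=np.array([np.cos(t),np.sin(t),0]);y=np.array([0,0,-1.])
    T=np.eye(4);T[:3,:3]=np.c_[x,y,np.cross(x,y)];T[:3,3]=p
    c["extrinsics"]=C@np.linalg.inv(T);return c
E
python3 - <<'E'
from h import *
c=wcal([.4028,-.1001,.1762],79.534)
print(wcast(254,229,.042,c))
P=[]
for u,v,z in((182,60,0),(455,187,0),(758,303,0),(735,372,.072),(65,135,.072),(412,237,.042)):
    p=wcast(u/4-.5,195+v/4-.5,z,c);P.append(p);print(u,v,z,p.round(4),(1000*GR.T@(p-G0)).round(1))
print(np.degrees(np.arctan2(*(P[2]-P[0])[[1,0]])),np.linalg.norm(P[2]-P[0]))
E
```

```text
[ 0.4534432  -0.10910919  0.042     ]
182 60 0 [ 0.4002 -0.3912  0.    ] [ -84.8 -113.     0. ]
455 187 0 [ 0.4598 -0.2947  0.    ] [-82.9   0.4   0. ]
758 303 0 [ 0.5145 -0.2039  0.    ] [-82.5 106.4   0. ]
735 372 0.072 [ 0.4928 -0.1897  0.072 ] [-108.4  107.5   72. ]
65 135 0.072 [ 0.3991 -0.3835  0.072 ] [ -89.6 -106.9   72. ]
412 237 0.042 [ 0.4567 -0.2884  0.042 ] [-88.8   4.2  42. ]
58.59862319357457 0.21938160824496364
```

step_arm(
  series=[-1, 0, -0.01, 0, 0, -1, 0, -0.01, 0, 0, -1, 0, 0, 0, 7, -1, 0, 0, 0, 7, -1, 0, 0, 0, 6.9, -1, -0.025, 0, -0.005, 0, -1, -0.025, 0, -0.01, 0, -1, -0.025, 0, -0.012, 0, -1, -0.024, 0, -0.01, 0, -1, 0, 0, 0, 0],
)

```text
clock: 4.65
ee_pos: [0.3815, -0.207, 0.0301]
eef_rot: [-0.616, 0.617, 0.346, -0.346]
force: [-0.5, 0.4, -0.7]
width: 0.0133
```

step_arm(
  series=[-1, 0, 0, 0, 0, -1, 0, 0, 0, 0],
)

```text
clock: 4.85
ee_pos: [0.381, -0.2034, 0.0295]
eef_rot: [0.616, -0.616, -0.347, 0.347]
force: [1.2, 1.4, -1.4]
width: 0.0134
```

Run:
```python
from h import *
R=go([.3825,-.2051,.03])
for n in("top","wrist","side"): cv2.imwrite(f"pics/{n}4.png",cams.snapshot(n)[:,:,::-1])
a=cv2.imread("pics/side4.png")[120:330,180:350];cv2.imwrite("pics/sidez4.png",cv2.resize(a,None,fx=2.8,fy=2.8,interpolation=cv2.INTER_CUBIC))
```

```text
t 4.85 tcp [ 0.381  -0.2034  0.0295] F [ 1.2  1.4 -1.4] w 0.01342581864529498 q [-0.69  0.23 -0.6   0.75  0.   -0.14]
x yaw 58.80258106501182 shift in tool [-0.0007 -0.0005 -0.0021]
```

View pics/wrist4.png

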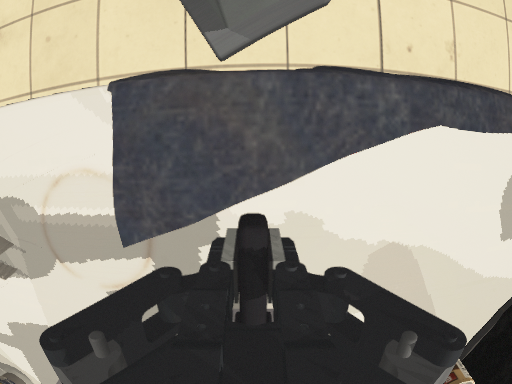

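View pics/sidez4.png

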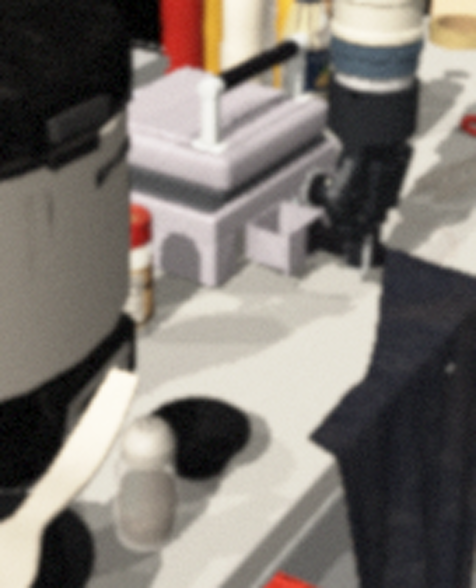

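View pics/top4.png

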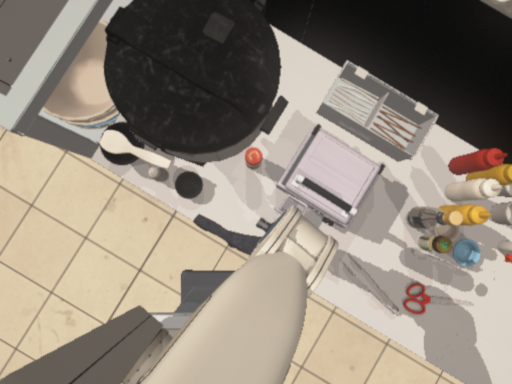

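step_arm(
  series=[-1, 0, 0.01, 0, 0, -1, 0, 0.01, 0, 0, -1, 0, 0, -0.008, 0, -1, 0, 0, -0.008, 0, -1, 0, 0, -0.008, 0, -1, 0, 0, 0, 0],
)

```text
clock: 5.6
ee_pos: [0.4028, -0.2174, 0.009]
eef_rot: [-0.616, 0.616, 0.347, -0.347]
force: [0.3, 0.3, -1.4]
width: 0.0134
```

Run:
```python
from h import *
R=go(np.r_[np.array([.4777,-.2628])-.0534*np.array([.855,-.518]),.0095])
for n in("top","side"): cv2.imwrite(f"pics/{n}5.png",cams.snapshot(n)[:,:,::-1])
a=cv2.imread("pics/side5.png")[170:240,220:320];cv2.imwrite("pics/sidez5.png",cv2.resize(a,None,fx=7,fy=7,interpolation=cv2.INTER_CUBIC))
a=cv2.imread("pics/top5.png")[160:250,240:350];cv2.imwrite("pics/topz5.png",cv2.resize(a,None,fx=6,fy=6,interpolation=cv2.INTER_CUBIC))
```

```text
t 5.6 tcp [ 0.4028 -0.2174  0.009 ] F [ 0.3  0.3 -1.4] w 0.01338901992493171 q [-0.68  0.29 -0.57  0.71  0.   -0.13]
x yaw 58.787203458109545 shift in tool [-0.0001 -0.0004 -0.0342]
```

View pics/sidez5.png

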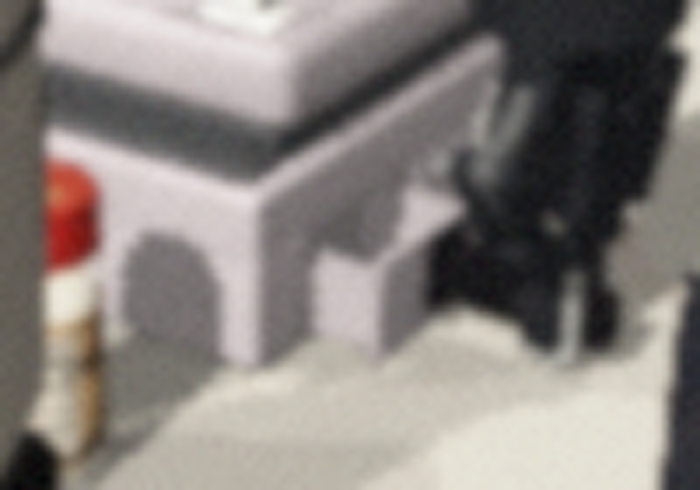

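View pics/topz5.png

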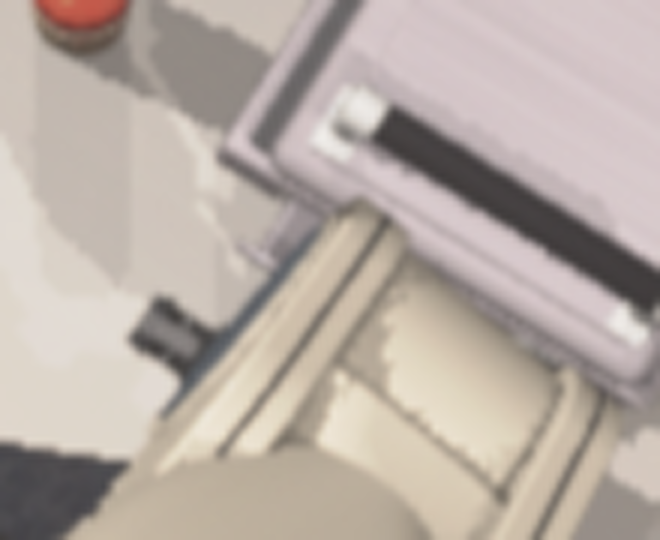

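step_arm(
  series=[-1, 0, 0, -0.006, 0, -1, 0, 0, -0.006, 0, -1, 0, 0, -0.006, 0, -1, 0, 0, -0.006, 0, -1, 0, 0, 0, 0],
)

```text
clock: 6.2
ee_pos: [0.4231, -0.2296, 0.0093]
eef_rot: [-0.616, 0.616, 0.347, -0.347]
force: [-0.4, 0.5, -1.2]
width: 0.0135
```

Run:
```python
from h import *
R=go(np.r_[np.array([.4777,-.2628])-.0534*np.array([.855,-.518]),.0095])
for n in("top","side"): cv2.imwrite(f"pics/{n}6.png",cams.snapshot(n)[:,:,::-1])
a=cv2.imread("pics/side6.png")[100:240,200:340];cv2.imwrite("pics/sidez6.png",cv2.resize(a,None,fx=4,fy=4,interpolation=cv2.INTER_CUBIC))
```

```text
t 6.2 tcp [ 0.4231 -0.2296  0.0093] F [-0.4  0.5 -1.2] w 0.013456799057133168 q [-0.67  0.32 -0.52  0.73 -0.   -0.13]
x yaw 58.786516488508276 shift in tool [-0.0001 -0.0002 -0.0105]
```

View pics/sidez6.png

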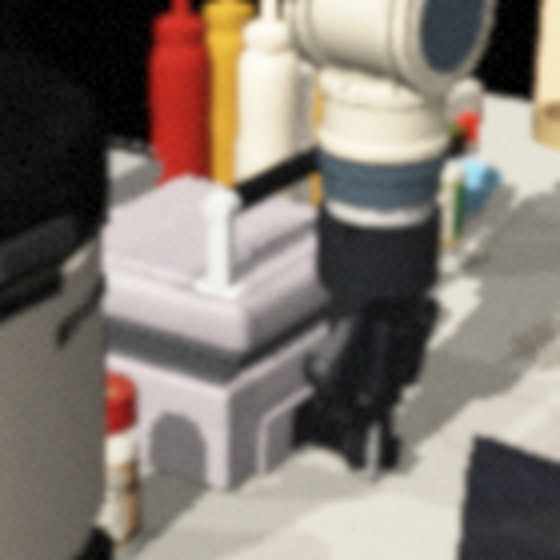

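step_arm(
  series=[-1, 0, 0, -0.004, 0, -1, 0, 0, -0.003, 0, -1, 0, 0, -0.002, 0, -1, 0, 0, 0, 0, -1, 0, 0, 0, 0],
)

```text
clock: 6.8
ee_pos: [0.4257, -0.231, 0.0081]
eef_rot: [0.619, -0.613, -0.345, 0.349]
force: [-15.4, 7.2, 4.6]
width: 0.0128
```

Run:
```python
from h import *
R=go(np.r_[np.array([.4777,-.2628])-.0534*np.array([.855,-.518]),.0095])
for n in("wrist","side"): cv2.imwrite(f"pics/{n}7.png",cams.snapshot(n)[:,:,::-1])
a=cv2.imread("pics/side7.png")[140:240,230:330];cv2.imwrite("pics/sidez7.png",cv2.resize(a,None,fx=6,fy=6,interpolation=cv2.INTER_CUBIC))
```

```text
t 6.8 tcp [ 0.4257 -0.231   0.0081] F [-15.4   7.2   4.6] w 0.012841626244307352 q [-0.67  0.33 -0.5   0.75 -0.   -0.12]
x yaw 58.79051484464367 shift in tool [-0.0003 -0.0015 -0.0076]
```

View pics/sidez7.png

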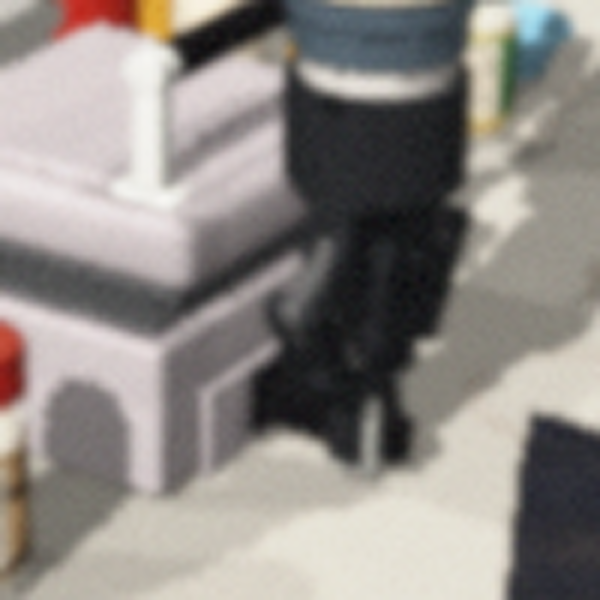

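View pics/wrist7.png

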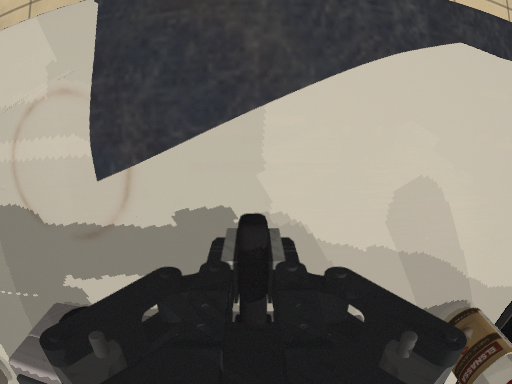

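Run:
```python
from h import *
for n in("side",):
  b=np.array(pix(n,gw(-.09,.11,0)))
  for x in(-.094,-.098,-.102):
    print(x,[((np.array(pix(n,gw(x,.082,z)))-b)*6).round(1) for z in(0,.042)])
  print([((np.array(pix(n,gw(-.09,.11,z)))-b)*6).round(1) for z in(.072,)])
```

```text
-0.094 [array([ 45.3, -25. ]), array([  46.6, -113.9])]
-0.098 [array([ 53.3, -22.3]), array([  54.7, -111.3])]
-0.102 [array([ 61.3, -19.6]), array([  62.9, -108.8])]
[array([   0.9, -156.3])]
```

step_arm(
  series=[-1, 0, 0, 0, 0, -1, 0, 0, 0, 0, -1, 0, 0, -0.002, 0, -1, 0, 0, -0.002, 0, -1, 0, 0, 0, 0, -1, 0, 0, 0, 0],
  force=90,
)

```text
clock: 7.5
ee_pos: [0.4257, -0.2309, 0.0079]
eef_rot: [0.621, -0.611, -0.344, 0.35]
force: [-31.1, 14.3, 19.3]
width: 0.0123
```

Run:
```python
from h import *
R=go(np.r_[np.array([.4777,-.2628])-.0534*np.array([.855,-.518]),.0095]);print(R.round(3))
fs=[cams.snapshot("side").astype(float) for _ in range(4)]
a=np.mean(fs,0)[:,:,::-1].astype(np.uint8);cv2.imwrite("pics/side8.png",a)
a=a[180:230,245:300];cv2.imwrite("pics/sidez8.png",cv2.resize(a,None,fx=12,fy=12,interpolation=cv2.INTER_CUBIC))
```

```text
t 7.5 tcp [ 0.4257 -0.2309  0.0079] F [-31.1  14.3  19.3] w 0.012267443688604267 q [-0.67  0.34 -0.49  0.75 -0.   -0.12]
x yaw 58.78288308898778 shift in tool [-0.0003 -0.0017 -0.0076]
[[ 0.518 -0.015 -0.855]
 [ 0.855  0.008  0.518]
 [-0.001 -1.     0.016]]
```

View pics/sidez8.png

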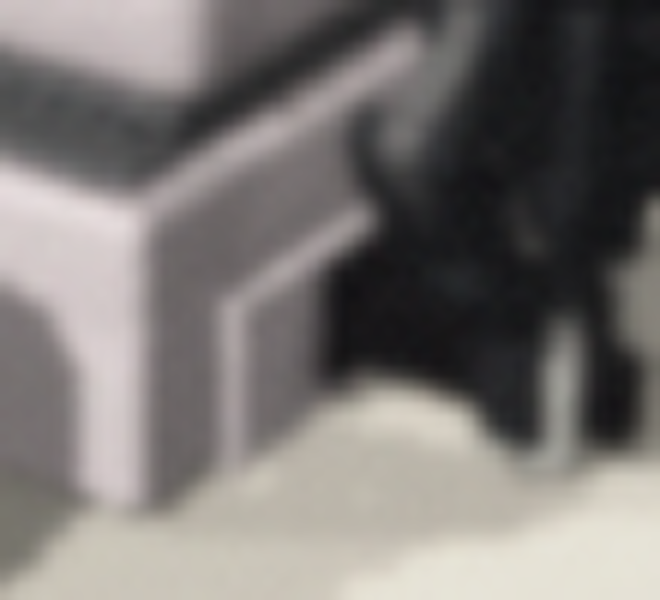

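step_arm(
  series=[-1, 0, 0, 0.004, 0, -1, 0, 0, 0.003, 0, -1, 0, 0, 0.001, 0, -1, 0, 0, 0, 0],
)

```text
clock: 8.1
ee_pos: [0.4256, -0.231, 0.0089]
eef_rot: [0.617, -0.615, -0.347, 0.347]
force: [-6.8, 3.1, -0.8]
width: 0.0125
```

step_arm(
  series=[0.3, 0, 0, 0, 0, 0.3, 0, 0, 0, 0, 0.3, 0, 0, 0, 0, 0.3, 0, 0, 0, 0, 0.3, 0, 0, 0, 0],
)

```text
clock: 8.6
ee_pos: [0.4267, -0.2318, 0.0094]
eef_rot: [-0.616, 0.616, 0.347, -0.347]
force: [0.1, -0.1, -0.4]
width: 0.0555
```

Run:
```python
from h import *
R=go([.4257,-.231,.2])
cv2.imwrite("pics/wrist9.png",cams.snapshot("wrist")[:,:,::-1])
```

```text
t 8.6 tcp [ 0.4267 -0.2318  0.0094] F [ 0.1 -0.1 -0.4] w 0.05545663657023409 q [-0.67  0.33 -0.51  0.74  0.   -0.13]
x yaw 58.780807919545936 shift in tool [ 1.000e-04 -1.906e-01  1.200e-03]
```

View pics/wrist9.png

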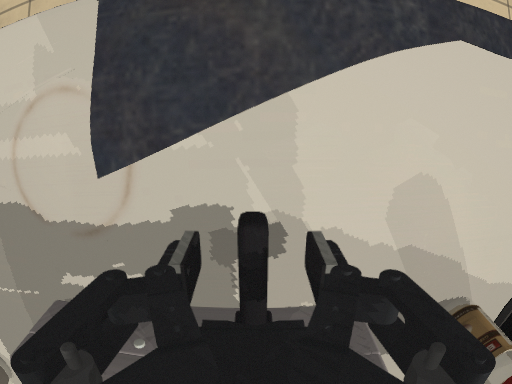

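step_arm(
  series=[0.3, 0, -0.02, 0, 0, 0.3, 0, -0.03, 0.002, 0, 0.3, 0, -0.04, 0.01, 0, 0.3, 0, -0.04, 0.01, 0, 0.3, 0, -0.04, 0.01, 0, 0.3, 0, -0.04, 0.01, 0, 0.3, 0, -0.03, 0, 0, 0.3, 0, 0, 0, 0, 0.3, 0, 0, 0, 0],
)

```text
clock: 9.55
ee_pos: [0.3907, -0.2099, 0.2494]
eef_rot: [-0.616, 0.617, 0.347, -0.347]
force: [-0.2, 0.2, -0.3]
width: 0.0553
```

Run:
```python
from h import *
R=go([.4257,-.231,.2])
cv2.imwrite("pics/wrist10.png",cams.snapshot("wrist")[:,:,::-1])
```

```text
t 9.55 tcp [ 0.3907 -0.2099  0.2494] F [-0.2  0.2 -0.3] w 0.055252322373017866 q [-0.68  0.07 -0.17  1.33  0.   -0.14]
x yaw 58.783168019061144 shift in tool [ 0.0001  0.0495 -0.0408]
```

View pics/wrist10.png

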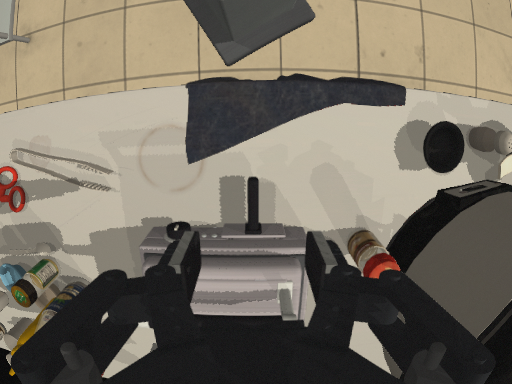

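Run:
```python
import cv2
a=cv2.imread("pics/wrist10.png")[160:330,125:320];cv2.imwrite("pics/wz10.png",cv2.resize(a,None,fx=4,fy=3.5,interpolation=cv2.INTER_CUBIC))
```

```text
(no output)
```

View pics/wz10.png

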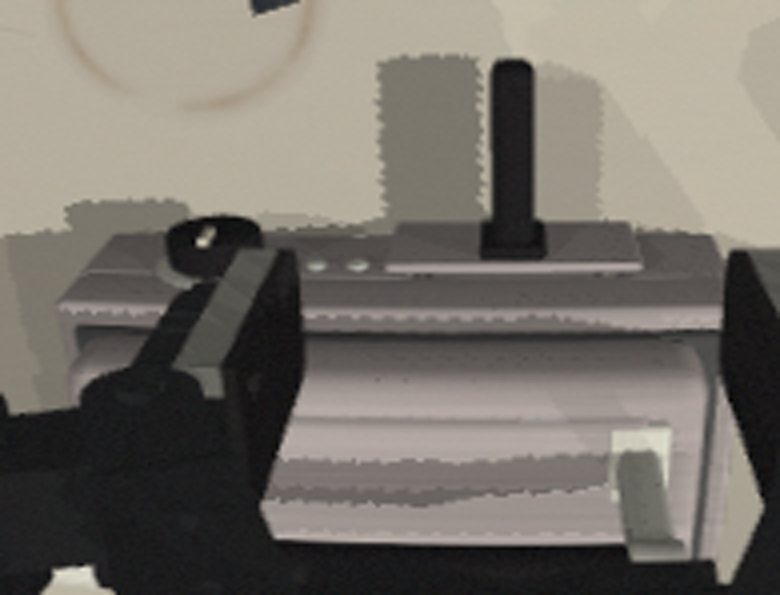

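Run:
```python
from h import *
def z(u,v): return 125+(u+.5)/4-.5,160+(v+.5)/3.5-.5
t=np.radians(-31.2);X=np.array([np.cos(t),np.sin(t),0]);Y=np.array([-X[1],X[0],0])
c=wcal([.3907,-.2099,.2494],58.783)
for n,u,v,h in(("FR0",115,235,0),("FL0",713,236,0),("plR0",400,222,0),("plL0",628,222,0),("plR42",388,270,.042),("plL42",641,268,.042),("plR42f",388,264,.042),("hTopR",62,302,.065),("handle end",512,62,.035)):
    p=wcast(*z(u,v),h,c);print(n,p.round(4),"along x %.1f y %.1f"%(1000*p@X,1000*p@Y))
```

```text
FR0 [ 0.4005 -0.3897  0.    ] along x 544.4 y -125.9
FL0 [ 0.514  -0.2005  0.    ] along x 543.5 y 94.8
plR0 [ 0.4498 -0.2934  0.    ] along x 536.7 y -18.0
plL0 [ 0.4921 -0.2238  0.    ] along x 536.9 y 63.5
plR42 [ 0.4511 -0.2946  0.042 ] along x 538.5 y -18.3
plL42 [ 0.4931 -0.2239  0.042 ] along x 537.8 y 64.0
plR42f [ 0.449  -0.2932  0.042 ] along x 536.0 y -18.2
hTopR [ 0.4008 -0.3873  0.065 ] along x 543.5 y -123.6
handle end [ 0.4056 -0.2198  0.035 ] along x 460.8 y 22.1
```

step_arm(
  series=[1, 0, 0.03, 0.02, 0, 1, 0, 0.03, 0.02, 0, 1, 0, 0.03, 0.01, 0, 1, 0, 0.03, 0, 0, 1, 0, 0, 0, 0, 1, 0, 0, 0, 0, 1, 0, 0, 0, 0],
)

```text
clock: 10.3
ee_pos: [0.3485, -0.1844, 0.1302]
eef_rot: [-0.616, 0.616, 0.347, -0.347]
force: [0.2, 0.5, 0.1]
width: 0.0853
```

Run:
```python
from h import *
R=go([.4257,-.231,.2])
np.save("c11.npy",cams.get_calibration("wrist"),allow_pickle=True)
a=np.mean([cams.snapshot("wrist").astype(float) for _ in range(4)],0)[:,:,::-1].astype(np.uint8)
cv2.imwrite("pics/wrist11.png",a)
cv2.imwrite("pics/wz11.png",cv2.resize(a[190:310,130:330],None,fx=4,fy=5,interpolation=cv2.INTER_CUBIC))
```

```text
t 10.3 tcp [ 0.3485 -0.1844  0.1302] F [0.2 0.5 0.1] w 0.08534660722754094 q [-0.7   0.05 -0.5   1.02  0.   -0.16]
x yaw 58.78624519037615 shift in tool [ 0.0002 -0.0697 -0.0902]
```

View pics/wrist11.png

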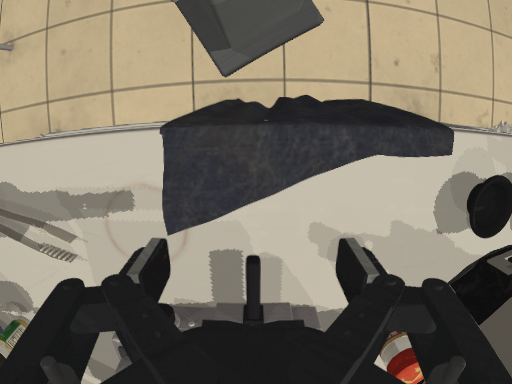

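View pics/wz11.png

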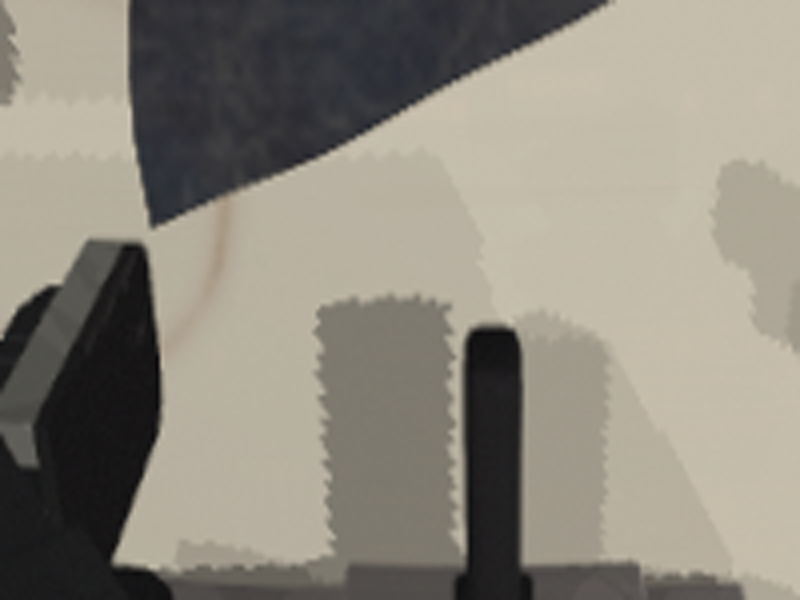

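step_arm(
  series=[1, 0, -0.04, 0, 0, 1, 0, -0.04, 0, 0, 1, 0, -0.04, -0.02, 0, 1, -0.006, 0, -0.03, 0, 1, -0.007, 0, -0.03, 0, 1, -0.007, 0, -0.03, 0, 1, -0.007, 0, -0.03, 0, 1, 0, 0, -0.02, 0, 1, 0, 0, 0, 0, 1, 0, 0, 0, 0],
)

```text
clock: 11.5
ee_pos: [0.4706, -0.2898, 0.2491]
eef_rot: [0.616, -0.616, -0.347, 0.347]
force: [-0.5, 0.1, 0.4]
width: 0.0854
```

Run:
```python
from h import *
R=go([.481,-.308,.25])
c=cams.get_calibration("wrist");print(c["extrinsics"].tolist())
a=np.mean([cams.snapshot("wrist").astype(float) for _ in range(4)],0)[:,:,::-1].astype(np.uint8)
cv2.imwrite("pics/wrist12.png",a)
cv2.imwrite("pics/wz12.png",cv2.resize(a[150:290,150:350],None,fx=4,fy=4,interpolation=cv2.INTER_CUBIC))
```

```text
t 11.5 tcp [ 0.4706 -0.2898  0.2491] F [-0.5  0.1  0.4] w 0.08541270347728552 q [-0.7   0.26  0.07  1.38 -0.   -0.16]
x yaw 58.790930617411036 shift in tool [-0.0101 -0.0009 -0.0183]
[[0.519225777177194, 0.8546370451636038, 0.0003366730816555776, 0.00409599526301533], [-0.8196136796025613, 0.4980592393934787, -0.28314379785391686, 0.572435836475983], [-0.24215286189324572, 0.1467396166303233, 0.9590774089655626, -0.23877469907977503], [0.0, 0.0, 0.0, 1.0]]
```

View pics/wrist12.png

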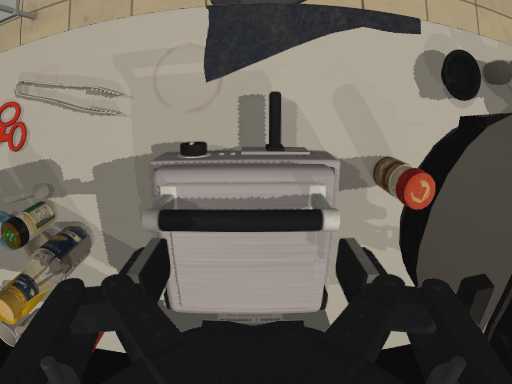

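View pics/wz12.png

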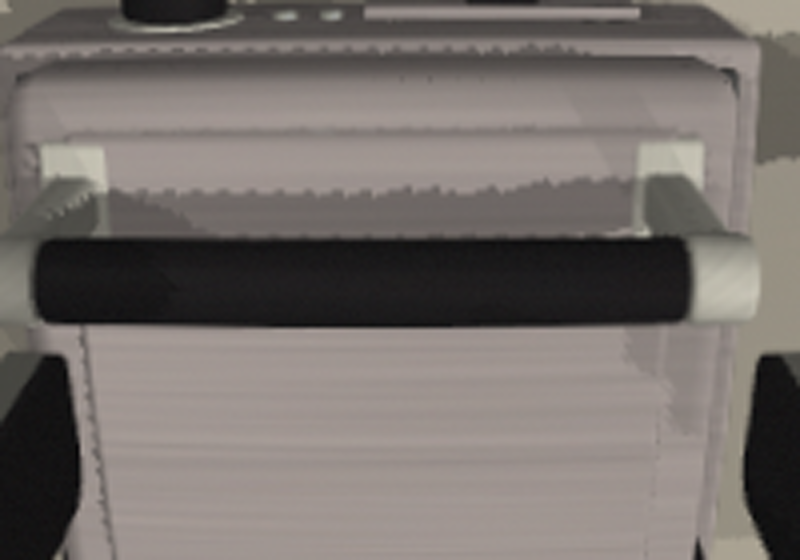

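Run:
```python
from h import *
a=cv2.imread("pics/wrist12.png")
cv2.imwrite("pics/wz12b.png",cv2.resize(a[135:180,150:345],None,fx=4,fy=12,interpolation=cv2.INTER_CUBIC))
t=np.radians(-31.2);X=np.array([np.cos(t),np.sin(t),0]);Y=np.array([-X[1],X[0],0])
c=wcal([.4706,-.2898,.2491],58.791)
for n,u,v in(("barmid",241,220.3),("barL",150+38/4,220.3),("barR",150+690/4,220.3)):
    p=wcast(u-.4,v-.4,.174,c);print(n,p.round(4),"along x %.1f y %.1f"%(1000*p@X,1000*p@Y))
```

```text
barmid [ 0.4803 -0.3076  0.174 ] along x 570.1 y -14.3
barL [ 0.4463 -0.3651  0.174 ] along x 570.9 y -81.1
barR [ 0.5145 -0.2521  0.174 ] along x 570.7 y 50.9
```

View pics/wz12b.png

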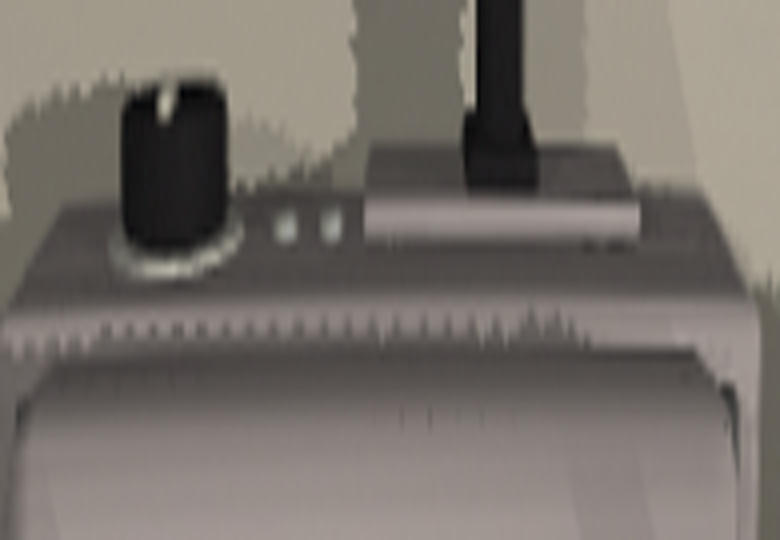

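Run:
```python
from h import *
t=np.radians(-31.2);X=np.array([np.cos(t),np.sin(t),0]);Y=np.array([-X[1],X[0],0])
c=wcal([.4706,-.2898,.2491],58.791)
for n,u,v,h in(("bottom",330,192,0),("bottomR",660,190,0),("plate bottom front",420,145,0),("plate top front",500,200,.042),("plate top back",500,240,.042),("FRtop",400,300,.069)):
    p=wcast(150+(u+.5)/4-.5,135+(v+.5)/12-.5,h,c);print(n,p.round(4),"along x %.1f y %.1f"%(1000*p@X,1000*p@Y))
```

```text
bottom [ 0.4474 -0.3084  0.    ] along x 542.4 y -32.0
bottomR [ 0.5041 -0.2132 -0.    ] along x 541.6 y 78.7
plate bottom front [ 0.4585 -0.2801  0.    ] along x 537.3 y -2.1
plate top front [ 0.4701 -0.2598  0.042 ] along x 536.7 y 21.4
plate top back [ 0.4736 -0.2618  0.042 ] along x 540.7 y 21.4
FRtop [ 0.4592 -0.2876  0.069 ] along x 541.7 y -8.1
```

step_arm(
  series=[1, 0, 0, 0, 8, 1, 0, 0, 0, 8, 1, 0, 0, 0, 8, 1, 0, 0, 0, 8, 1, 0, 0, 0, 8, 1, 0, 0, 0, 8, 1, 0, 0, 0, 8, 1, 0, 0, 0, 8, 1, 0, 0, 0, 8, 1, 0, 0, 0, 8],
)

```text
clock: 12.7
ee_pos: [0.4702, -0.2895, 0.2499]
eef_rot: [-0.695, 0.695, -0.132, 0.132]
force: [0.4, -0.0, 0.6]
width: 0.0855
```

step_arm(
  series=[1, 0, 0, 0, 8, 1, 0, 0, 0, 1.9, 1, 0, 0, 0, 0, 1, 0, 0, 0, 0],
)

```text
clock: 13.1
ee_pos: [0.4704, -0.2897, 0.2497]
eef_rot: [-0.681, 0.681, -0.189, 0.189]
force: [0.1, 0.6, 0.1]
width: 0.0856
```

Run:
```python
from h import *
R=go([.4805,-.3075,.155])
cv2.imwrite("pics/wrist13.png",cams.snapshot("wrist")[:,:,::-1])
```

```text
t 13.1 tcp [ 0.4704 -0.2897  0.2497] F [0.1 0.6 0.1] w 0.08560237993859722 q [-0.7   0.26  0.07  1.38 -0.    1.41]
x yaw -31.033781826367676 shift in tool [ 0.0178  0.0947 -0.0101]
```

View pics/wrist13.png

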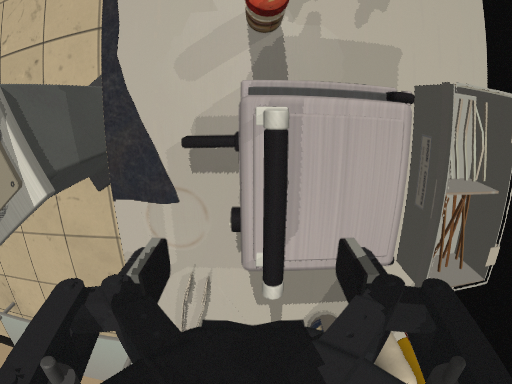

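Run:
```python
from h import *
a=cv2.cvtColor(cv2.imread("pics/wrist13.png"),cv2.COLOR_BGR2GRAY)
m=np.zeros_like(a);m[105:300,255:300]=(a[105:300,255:300]<60)*255
cs,_=cv2.findContours(m,cv2.RETR_EXTERNAL,cv2.CHAIN_APPROX_NONE);r=cv2.minAreaRect(max(cs,key=cv2.contourArea));print(r)
c=wcal([.4704,-.2897,.2497],-31.034)
b=cv2.boxPoints(r);e=sorted([(b[i]+b[(i+1)%4])/2 for i in range(4)],key=lambda q:q[1]);P=[wcast(*q,.174,c) for q in(e[0],e[-1])];print(P,np.linalg.norm(P[0]-P[1]),(P[0]+P[1])/2,np.degrees(np.arctan2(*(P[0]-P[1])[[1,0]])))
```

```text
((274.8359680175781, 207.0824737548828), (23.27239418029785, 155.97027587890625), 0.6030911803245544)
[array([ 0.51308976, -0.25303482,  0.174     ]), array([ 0.44581131, -0.36833212,  0.174     ])] 0.13349103989806765 [ 0.47945053 -0.31068347  0.174     ] 59.735519147544856
```

step_arm(
  series=[1, 0.009, 0, -0.005, 0, 1, 0.009, 0, -0.006, 0, 1, 0, 0.03, 0, 0, 1, 0, 0.03, 0, 0, 1, 0, 0.02, 0, 0, 1, 0, 0.015, 0, 0, 1, 0, 0, 0, 0, 1, 0, 0, 0, 0],
)

```text
clock: 13.95
ee_pos: [0.4806, -0.3093, 0.1544]
eef_rot: [0.681, -0.681, 0.19, -0.19]
force: [0.5, 0.3, 1.0]
width: 0.0855
```

Run:
```python
from h import *
R=go([.4800,-.3085,.155])
cv2.imwrite("pics/wrist14.png",cams.snapshot("wrist")[:,:,::-1])
```

```text
t 13.95 tcp [ 0.4806 -0.3093  0.1544] F [0.5 0.3 1. ] w 0.08547805026094187 q [-0.72  0.33 -0.08  1.17 -0.    1.4 ]
x yaw -31.1245255444809 shift in tool [-0.001  -0.0006  0.0004]
```

View pics/wrist14.png

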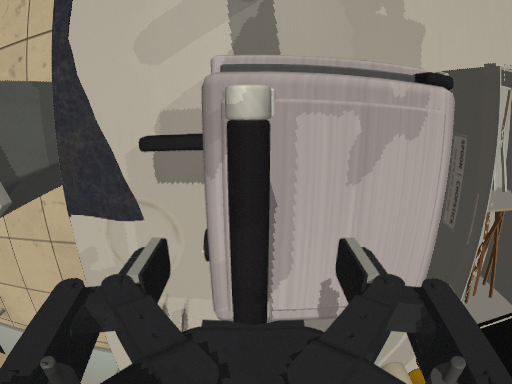

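step_arm(
  series=[-1, 0, 0, 0, 0, -1, 0, 0, 0, 0, -1, 0, 0, 0, 0, -1, 0, 0, 0, 0, -1, 0, 0, 0, 0, -1, 0, 0, 0, 0, -1, 0, 0, 0, 0, -1, 0, 0, 0, 0],
  force=50,
)

```text
clock: 14.8
ee_pos: [0.4794, -0.3081, 0.1547]
eef_rot: [0.681, -0.681, 0.19, -0.189]
force: [-5.3, 2.3, 6.4]
width: 0.016
```

Run:
```python
from h import *
R=go([.4800,-.3085,.155]);print(R.round(3))
# arc: tool x = grill x ; up = -tool y
r=np.hypot(.152,.086);a0=np.arctan2(.086,.152);prev=None
for d in range(0,46,5):
    a=a0+np.radians(d);q=np.array([.152-r*np.cos(a),r*np.sin(a)-.086])
    print(d,(1000*q).round(1),None if prev is None else (1000*(q-prev)).round(1));prev=q
```

```text
t 14.8 tcp [ 0.4794 -0.3081  0.1547] F [-5.3  2.3  6.4] w 0.01604262620186473 q [-0.72  0.33 -0.08  1.17 -0.    1.4 ]
x yaw -31.110988987258988 shift in tool [ 0.0007 -0.0003 -0.0001]
[[ 0.856 -0.002  0.517]
 [-0.517  0.001  0.856]
 [-0.002 -1.    -0.   ]]
0 [0. 0.] None
5 [ 8.1 12.9] [ 8.1 12.9]
10 [17.2 25.1] [ 9.2 12.2]
15 [27.4 36.4] [10.2 11.3]
20 [38.6 46.8] [11.1 10.4]
25 [50.6 56.2] [12.   9.4]
30 [63.4 64.5] [12.8  8.3]
35 [76.8 71.6] [13.5  7.2]
40 [90.8 77.6] [14.  6.]
45 [105.3  82.3] [14.5  4.7]
```

step_arm(
  series=[-1, 0.004, -0.0065, 0, 0, -1, 0.004, -0.0065, 0, 0, -1, 0.0046, -0.0061, 0, 0, -1, 0.0046, -0.0061, 0, 0, -1, 0.0051, -0.0056, 0, 0, -1, 0.0051, -0.0056, 0, 0, -1, 0.0055, -0.0052, 0, 0, -1, 0.0055, -0.0052, 0, 0, -1, 0, 0, 0, 0, -1, 0, 0, 0, 0],
)

```text
clock: 15.8
ee_pos: [0.5098, -0.3262, 0.2013]
eef_rot: [0.682, -0.681, 0.192, -0.187]
force: [-19.1, 10.9, 10.7]
width: 0.0162
```

Run:
```python
from h import *
R=go([.4800,-.3085,.155])
for n in("wrist","side"):cv2.imwrite(f"pics/{n}15.png",cams.snapshot(n)[:,:,::-1])
a=cv2.imread("pics/side15.png")[60:260,180:350];cv2.imwrite("pics/sidez15.png",cv2.resize(a,None,fx=3,fy=3,interpolation=cv2.INTER_CUBIC))
```

```text
t 15.8 tcp [ 0.5098 -0.3262  0.2013] F [-19.1  10.9  10.7] w 0.016185598473682748 q [-0.71  0.37  0.1   1.32 -0.    1.41]
x yaw -31.114366653114885 shift in tool [-0.0343  0.0465 -0.0002]
```

View pics/sidez15.png

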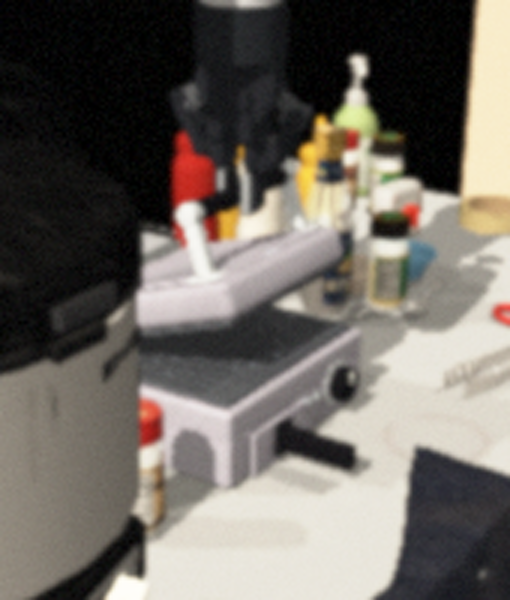

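View pics/wrist15.png

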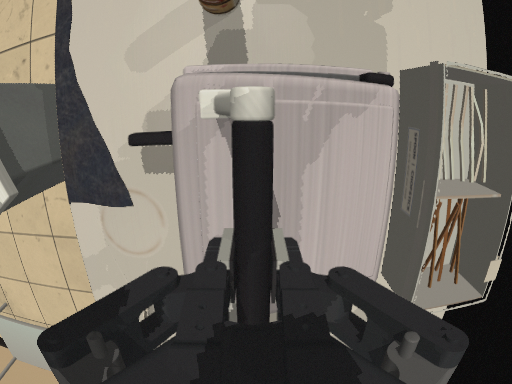

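step_arm(
  series=[-1, 0.005, -0.0056, 0, 0, -1, 0.005, -0.0056, 0, 0, -1, 0.0055, -0.005, 0, 0, -1, 0.0055, -0.005, 0, 0, -1, 0.0068, -0.0036, 0, 0, -1, 0.0068, -0.0036, 0, 0, -1, 0, 0, 0, 0, -1, 0, 0, 0, 0],
)

```text
clock: 16.7
ee_pos: [0.5422, -0.3456, 0.2295]
eef_rot: [0.682, -0.681, 0.19, -0.189]
force: [-6.2, 4.9, 0.6]
width: 0.0163
```

```bash
cat >> h.py <<'E'
def lid():
    s,p,R=tool();g=p-R[:,1]*.019;X=np.array([.8565,-.516,0]);f=s["force"]
    g0=np.array([.4794,-.3081,.174])
    dx=(g-g0)@X;dz=g[2]-g0[2];a=np.degrees(np.arctan2(.086+dz,.152-dx)-np.arctan2(.086,.152))
    print("dx,dz mm",1000*dx,1000*dz,"angle",a,"r",np.hypot(.086+dz,.152-dx),"F along x",f@X,"z",f[2],"w",s["width"],"vel",abs(s["joint_vel"]).max())
E
python3 - <<'E'
from h import *
lid()
E
```

```text
dx,dz mm 73.17753643154991 74.53217450375755 angle 34.34790179219901 r 0.17883948057938578 F along x -7.822418365252284 z 0.5983947604839618 w 0.016265686194789145 vel 0.006059791597052766
```

step_arm(
  series=[-1, 0.0074, -0.0036, 0, 0, -1, 0.0077, -0.0031, 0, 0, -1, 0.0079, -0.0027, 0, 0, -1, 0.008, -0.0024, 0, 0, -1, 0, 0, 0, 0, -1, 0, 0, 0, 0, -1, 0, 0, 0, 0],
)

```text
clock: 17.4
ee_pos: [0.5697, -0.3621, 0.243]
eef_rot: [-0.681, 0.681, -0.189, 0.19]
force: [-3.8, 4.6, 7.8]
width: 0.0162
```

Run:
```python
from h import *
lid()
R=go([0,0,0])
for n in("wrist","side","top"):cv2.imwrite(f"pics/{n}16.png",cams.snapshot(n)[:,:,::-1])
a=cv2.imread("pics/side16.png")[40:240,180:350];cv2.imwrite("pics/sidez16.png",cv2.resize(a,None,fx=3,fy=3,interpolation=cv2.INTER_CUBIC))
```

```text
dx,dz mm 105.142333314959 88.03072730542056 angle 45.42979258564913 r 0.18022856314585667 F along x -5.679256007044472 z 7.841750323485233 w 0.016227588737600936 vel 0.00378298680814543
t 17.4 tcp [ 0.5697 -0.3621  0.243 ] F [-3.8  4.6  7.8] w 0.016227588737600936 q [-0.69  0.48  0.39  1.48  0.    1.42]
x yaw -31.089554891407825 shift in tool [-0.6753  0.2417  0.0159]
```

View pics/sidez16.png

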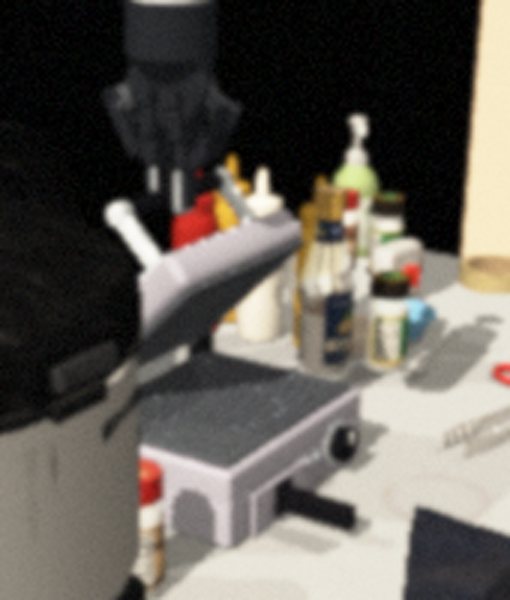

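View pics/wrist16.png

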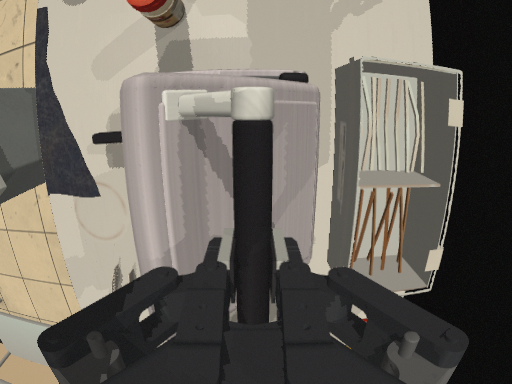

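```bash
cat > lidck.py <<'E'
from h import *
import sys
tag=sys.argv[1]
t=np.radians(-31.1);GR=np.array([[np.cos(t),-np.sin(t),0],[np.sin(t),np.cos(t),0],[0,0,1]])
G0=np.array([.480,-.3083,.174])-GR@np.array([-.06,0,.174])
def lp(x,y,z,d):
    d=np.radians(d);x-=.092;z-=.088;c,s=np.cos(d),np.sin(d)
    return G0+GR@np.array([.092+x*c+z*s,y,.088-x*s+z*c])
for n,(x0,y0,x1,y1) in(("side",(200,50,310,200)),("top",(270,100,400,230))):
    a=cv2.imread(f"pics/{n}{tag}.png")[y0:y1,x0:x1];f=5 if n=="top" else 4;a=cv2.resize(a,None,fx=f,fy=f,interpolation=cv2.INTER_CUBIC)
    for d,c in((40,(0,0,255)),(45,(0,255,0)),(50,(255,0,0))):
        for p in((-.06,.072,.174),(-.06,.072,.123),(-.06,-.072,.174),(-.06,-.072,.123),(-.09,.1,.11),(-.09,-.1,.11)):
            u,v=pix(n,lp(*p,d));cv2.circle(a,(int((u-x0+.5)*f),int((v-y0+.5)*f)),4,c,2)
    cv2.imwrite(f"pics/lc_{n}{tag}.png",a)
E
python3 lidck.py 16
```

```text
(no output)
```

View pics/lc_side16.png

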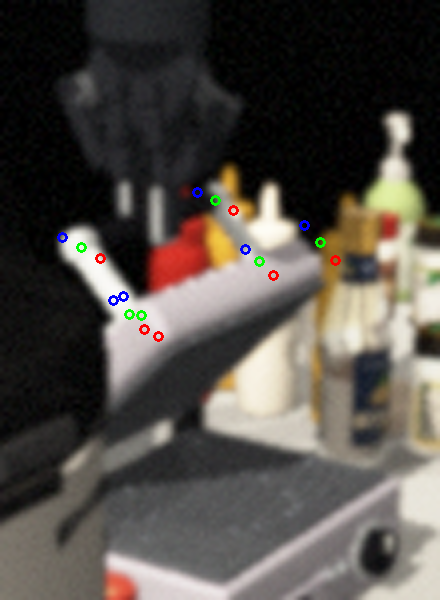

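View pics/lc_top16.png

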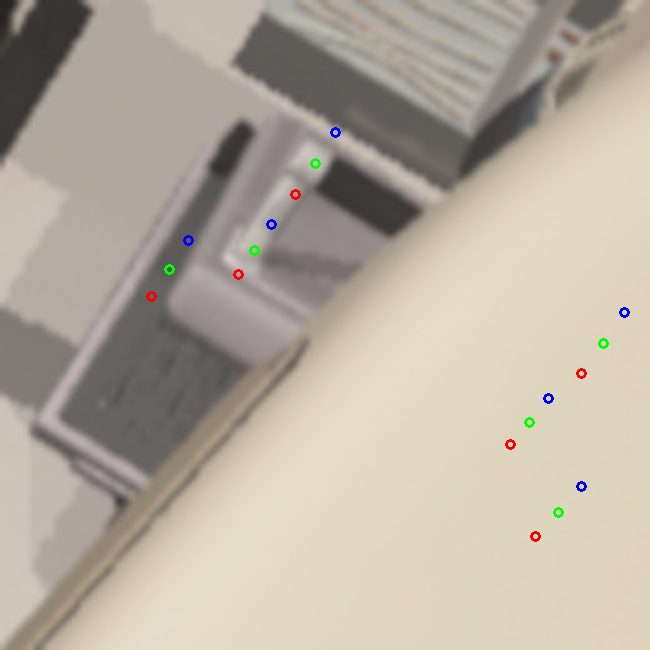

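step_arm(
  series=[-1, 0, 0, 0, 0, -1, 0, 0, 0, 0, -1, 0, 0, 0, 0, -1, 0, 0, 0, 0, -1, 0, 0, 0, 0, -1, 0, 0, 0, 0, -1, 0, 0, 0, 0, -1, 0, 0, 0, 0],
)

```text
clock: 18.35
ee_pos: [0.5696, -0.3621, 0.243]
eef_rot: [-0.681, 0.681, -0.189, 0.19]
force: [-4.5, 4.0, 7.7]
width: 0.0163
```

Run:
```python
from h import *
lid()
a=np.mean([cams.snapshot("side").astype(float) for _ in range(4)],0)[:,:,::-1].astype(np.uint8)
cv2.imwrite("pics/side17.png",a);cv2.imwrite("pics/sidez17.png",cv2.resize(a[170:235,225:305],None,fx=8,fy=8,interpolation=cv2.INTER_CUBIC))
```

```text
dx,dz mm 105.0736649739607 88.04780070545331 angle 45.410128110138004 r 0.18026291312796783 F along x -5.9636390581249366 z 7.7140078986405 w 0.016344796963384325 vel 0.0016054476051505777
```

View pics/sidez17.png

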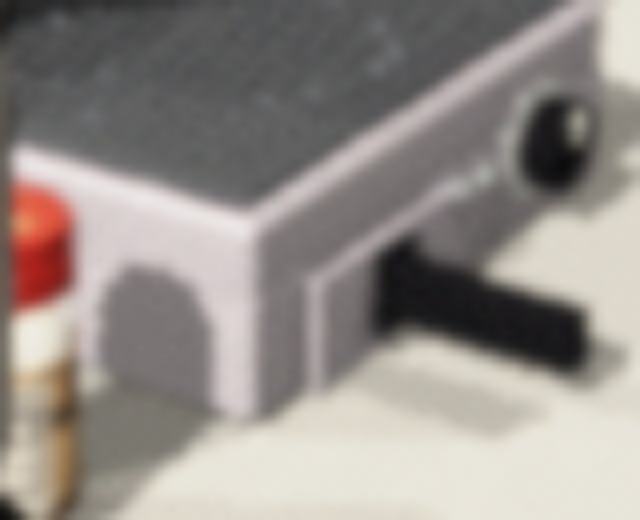

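Drawer plate sits flush in the slot; the lid is steady at about 45°. Handing in.

```bash
python3 -c "
from bench import workorder
print(workorder.sign_off())"
```

```text
the job is handed in; nothing more can be done
None
```

I pushed the grease drawer home with the lid shut. Then I lifted the lid by its bar to about 45 degrees and handed the job in still gripping it, at about 18.5 s on the clock.

**Drawer:** It stopped rigidly at about 37 N with no further movement. The last measured wrist view put the face plate within about 1 mm of the grill's front and square to it. An earlier, shallower wrist view disagreed and suggested a gap of 3 to 6 mm. I trusted the closer view, the hard stop and the side pictures, which look flush; the last was taken just before hand-in.

**Lid:** The tool's path around the hinge gives 45.4 degrees. Marks projected into the side and top pictures agree, at about 45 to 46 degrees. The pose did not drift over a hold of about 1 s. The lid still pushes on the fingers with about 10 N.

**Grip:** The grasp point moved about 5 mm outward along the arc during the lift, probably because the bar rolled in the pads. That is well inside the 40 mm allowed.

**Bystanders:** I never touched the spice jar, salt shaker or sauce bowl, and the later pictures that show them have them standing. I did not measure their positions again at the end.

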